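# Set and start the clockwork timer on the slippery developing bench

### The arm

A 6-joint arm with a two-finger parallel gripper is mounted at the origin on the work surface. World frame = base frame: x ahead of the robot, y to its left, z up, the work surface at z = 0. Lengths are in mm, angles in rad, forces in N, time in s.
With the tool pointing down it reaches from about 250 to 850 mm from the base axis. Payload 12.5 kg.
Tool frame: the origin (TCP) lies midway between the tips of the shut fingers; the grasp point (between the pads) lies 19 mm behind it (env.pinch_z is the distance from the TCP to the grasp point, in mm); z points along the fingers, y is the line along which they close (so a half turn about z gives the same grasp; the last joint's range is limited). The gripper opens to 93 mm and grips with 3 to 60 N. Pads are 15 mm wide; open, the fingers measure 128 mm over their backs; the gripper's body (75 mm by 188 mm) begins 65 mm behind the grasp point.
Start: joints at [-1.396, 0.351, 1.652, -0, 1.139, -0.085], TCP at [141.308, -531.523, 218.633] pointing down, gripper open.
Joint ranges: [-2.75, 2.75], [-0.79, 2.1], [0.01, 2.65], [-1.57, 4.71], [0.07, 3.14], [-2.87, 2.87]. Speed limits (rad/s): [2.22, 2.22, 2.79, 3.14, 3.14, 3.14].

### API

Orientations are given as a 3x3 rotation matrix whose columns are the frame's x, y, z axes.
In Python, from bench import env, viewer gives the robot as it stands.
- The arm moves only by the tool jog_arm, never from a script. Its argument "plan" is a list of rows, each a list of 7 numbers: the gripper command: -1 is fully open, 1 is shut, values between are in proportion, then the shift along the tool's x, y, z as a fraction of full scale, then the turn, a rotation vector about the tool's x, y, z as a fraction of full scale. A call has 1 to 5 rows; each row is the pose to reach, as a shift and turn from the pose commanded when the call began, along the tool's axes at that moment, turning the shorter way round; what a row does not reach only later rows make up. Full scale, the value 1, is 30 cm for a shift and 180 degrees for a turn. A row lasts 1/12 s, in which the tool goes at most 41.7 mm and 7.16 degrees, less where a joint would pass 70% of its speed; a pose out of reach is approached as far as the arm can. A call with a number of a shift or a turn outside -1 to 1 is refused whole. A call with a gripper value outside its range is refused whole. The fingers move at their own pace and stop on an object; "newtons" is the grip in N (left out, the last holds). Time passes only in rows, so rows that repeat a pose let the fingers close. It gives the time, the measured TCP pose, the force, the opening and the grip force at its end, in the units of the state.
- env.state(): the state, without advancing time (a new reading comes with each control period).
- viewer.get_image(name): name is "scene" or "side" or "wrist"; returns a dict with "frame" (420x560x3 uint8, red, green, blue), "vertical_fov" (degrees; the focal length in pixels is half the picture's height over the tangent of half this angle, whatever the lens; pixels are square), "cx", "cy" (the principal point, pixels), "R" (3x3) and "t" (3): a world point X has camera coordinates R X + t. Camera axes: x right, y down, z forward; pixel columns grow to the right and rows downward; lengths in mm; the calibration is good to about 2 mm. A picture is of the moment at which its call begins. There is no depth.
- env.finish_job(): hands the job in; it is judged then, once.
The state is a dict: "time": time; "qpos": joint angles; "joint_vel": joint speeds; "effort": joint torques, N m; "position": TCP position; "tool_rot": TCP orientation; "contact_force": force on the tool from outside, world axes, zero at the start; "wrist_torque": the same for the moment, N m; "finger_gap": finger opening in mm; "finger_force": force on a finger pad.
Only numpy, scipy, OpenCV 4.12 (cv2) and the standard library are available. Lean on these libraries where they do the work, as an engineer would, in place of code of your own. Each camera call takes 0.05 s, during which the arm holds its last target. There are 200 camera calls.

### The job

Set and start the clockwork timer for the next print. Turn its stiff knob clockwise until the pointer is clearly past the red line, then back until the pointer meets the flag of yellow tape, and push the green start button; the light case stands loose on slippery plastic sheet, so lean on the knob hard enough while turning that the case neither spins nor creeps, but never so hard (35 N) that it cracks. Start it only once it is set, leave the things around it alone, and let go of it at the end.

Things in the scene. Friction and masses are not known exactly. Their poses are not given: they have to be found in the camera images.
- timer: Clockwork timer: flat cream case lying loose on four hard feet that slide very easily (friction 0.16 to 0.24), about 0.4 kg. Origin under the dial axis, at the feet; z up. Top face 50 mm up; the case spans x -95 (front) to +62 mm, y -62 to +62 mm. It must stay where it stands: the job is spoiled once the dial axis or the front edge has moved 10 mm
- timer_front (a point): the middle of the timer's front face, 95 mm from the dial axis (timer x = -95 mm), 27 mm above the feet
- knob_grip (a point): centre of the black knob's grip bar, on the dial axis, 71 mm above the feet. Bar 62 mm long (this frame's x), 14 mm thick (y), 26 mm high, its top 84 mm above the feet, on a grey disc (90 mm diameter) that turns with it; the disc's flat top, 58 mm above the feet, can be pressed with the fingertips. The pointer line (white on the bar, black on the disc) runs to this frame's +x
- dial (a joint): turn of the knob against the case, rad: 0 = pointer along the timer's +x, growing clockwise seen from above, stops at 0 and 5.6; a mark every 0.4 rad, the red line at 1.2. Stiff both ways (0.22 N m), stays where it is left; the timer's own weight cannot hold against it: that takes an added push down of about 7 to 14 N
- tape_flag (a joint): where the yellow tape flag is stuck on the white scale, in the same angle as dial (rad, clockwise from the timer's +x): the value to which the knob is to be set, between 0.45 and 0.85
- pointer (a point): the outer end of the pointer line (black), on the edge of the grey disc, 45 mm from the dial axis, 58 mm above the feet
- time_mark (a point): the point over the edge of the grey disc, 45 mm from the dial axis, to which the yellow tape flag points; the flag (13 by 6 mm) is stuck on the scale just outside it. The knob is set when the pointer's end is within 5 mm of this point
- start_top (a point): top centre of the green start button, 20 mm in diameter, near the front edge of the case (timer x = -76, y = -30 mm), 60 mm above the feet
- start (a joint): how far the start button is pushed in, m: 0 at rest, 0.005 at its stop; a spring that takes 1.5 N to move and 4 N at the stop; it counts as pushed from 0.0035
- sheet: the black plastic sheet taped flat over the bench, 680 by 1360 mm, its top 2 mm above the table top; origin in the middle of its underside. The timer stands on it; its case cracks when it is pushed onto the sheet with more than 40 N in all, its own weight of about 4 N included
- bottle_mid (a point): bystander: white bottle with a yellow cap, 68 mm in diameter, 155 mm high, loose; the point is on its axis, half-way up
- beaker_mid (a point): bystander: clear plastic beaker, 72 mm across the rim, 95 mm high, loose; the point is on its axis, half-way up
- tape_roll_mid (a point): bystander: roll of orange tape lying flat, 90 mm in diameter, 24 mm high, loose; the point is its centre
- tray_left: clear open developing tray, 270 by 190 by 55 mm, fixed; origin under its centre
- tray_right: clear open developing tray, 270 by 190 by 55 mm, fixed; origin under its centre
Mind the look-alikes: they are no part of the job. Of the things that look like the timer, the largest one is meant.

How it is judged (in metres and radians):
On the way, in this order (a step that is already met when the one before it is completed fails the run):
1. the knob has been wound clockwise past the red line (value of joint dial above 1.2 rad), for 0.1 s.
2. the knob has been turned back until the pointer is at the yellow tape flag (horizontal distance between pointer and time_mark below 0.005 m), for 0.3 s.
3. the start button is pushed in (value of joint start above 0.0035 m), for 0.05 s.
At the end, for the whole second after the job is handed in: the pointer's end stands within 5 mm of the point marked by the tape flag, the start button has been pushed and has sprung back, the timer stands flat, still and released, its dial axis and its front edge within 10 mm of where they were (horizontal distance between pointer and time_mark below 0.005 m and value of joint start below 0.001 m and distance of each of timer, timer_front from where it was at the start of the episode below 0.01 m and angle between timer's own z axis and vertical below 0.05 rad and linear speed of timer below 0.01 m/s and contact force between the fingers and timer below 0.1 N); the robot touches nothing.
It fails at once if the timer spins or creeps: its dial axis or front edge moves more than 10 mm (distance of any of timer, timer_front from where it was at the start of the episode above 0.01 m).
It fails at once if the timer is pushed onto the sheet with more than 40 N (case cracked) (contact force between timer and sheet above 40 N).
It fails at once if the timer is started while the pointer is not at the tape flag (value of joint start above 0.0035 m and horizontal distance between pointer and time_mark above 0.005 m).
It fails at once if the tape flag is moved (distance of time_mark from where it was at the start of the episode above 0.02 m).
It fails at once if a bystander is shifted by more than 15 mm (distance of any of bottle_mid, beaker_mid, tape_roll_mid from where it was at the start of the episode above 0.015 m).
It also fails if it takes over 67 s, if anything falls off the work surface, if the arm or the gripper's body presses on something with over 40 N, if the wrist force passes 120 N, or if a joint passes its speed limit or range.

## Working session

There is one attempt and no reset: what is moved stays moved. The work goes in short steps, Python scripts to look and compute and a tool call to move; the robot and the scene stay as the last step left them, time stands still between calls to the robot, and variables do not carry over. Pictures are saved under pics/ and viewed, at most 10 in all, crops included, and the job is handed in when it is done.

Besides the shell and the picture viewer there is one more tool, called after ">>>" by a JSON object that holds its "fn" and its "kwargs", one argument or row to a line. jog_arm: Moves the arm, as the interface text tells. Shift numbers are shares of 30 cm and turn numbers shares of 180 degrees, none past 1 either way. Its arguments: {"type":"object","properties":{"plan":{"type":"array"},"newtons":{"type":"number"}},"required":["plan"]}

```bash
ls; mkdir -p pics; cat > h.py <<'E'
import numpy as np, cv2
from bench import env, viewer
def K(im):
    f=im["frame"].shape[0]/2/np.tan(np.radians(im["vertical_fov"])/2); return f
def ray(im,u,v,z):
    R=np.array(im["R"]);t=np.array(im["t"]).ravel();f=K(im)
    c=-R.T@t; d=R.T@np.array([(u-im["cx"])/f,(v-im["cy"])/f,1.])
    return c+d*(z-c[2])/d[2]
def proj(im,X):
    p=np.array(im["R"])@np.array(X)+np.array(im["t"]).ravel(); f=K(im)
    return np.array([im["cx"]+f*p[0]/p[2],im["cy"]+f*p[1]/p[2]])
def save(im,n,crop=None,s=1):
    a=cv2.cvtColor(np.asarray(im["frame"]),cv2.COLOR_RGB2BGR)
    if crop: a=a[crop[1]:crop[3],crop[0]:crop[2]]
    cv2.imwrite("pics/"+n,cv2.resize(a,None,fx=s,fy=s,interpolation=cv2.INTER_CUBIC))
E
python3 - <<'E'
from h import *
a=viewer.get_image("scene");b=viewer.get_image("side");c=viewer.get_image("wrist")
import pickle;pickle.dump((a,b,c),open("i.pkl","wb"))
for n,i in zip(("scene","side","wrist"),(a,b,c)): save(i,n+".png");print(n,i["vertical_fov"],i["cx"],i["cy"],-np.array(i["R"]).T@np.array(i["t"]))
x=np.vstack([np.hstack([a["frame"],b["frame"]])]);cv2.imwrite("pics/ab.png",cv2.resize(x[...,::-1],(800,300)))
s=env.state();print(s)
E
```

```text
pics
scene 53.53584517423245 280.11801934418963 212.6248816947996 [1301.30925081   74.46657248  921.19066464]
side 42.711613709979396 274.66936052668115 211.67578840916454 [  427.6884295  -1159.19565288  1363.64658838]
wrist 66.43090156551604 278.68926968590046 209.80066367416913 [ 213.30353326 -512.83578321  383.66051742]
{'time': 0.15, 'qpos': array([-1.39559004e+00,  3.51102695e-01,  1.65225202e+00, -4.10893177e-06,
        1.13909366e+00, -8.45695132e-02]), 'joint_vel': array([ 0.00047743, -0.0021322 , -0.00301285,  0.00053634,  0.00067333,
        0.00080275]), 'effort': array([ 1.31587509e-03, -4.97466409e+01, -2.85343158e+01,  6.99480437e-02,
        2.45937961e-02, -6.27608642e-05]), 'position': array([ 141.27079907, -531.28557285,  218.23997848]), 'tool_rot': array([[ 9.66447154e-01,  2.56865481e-01, -1.52836925e-04],
       [ 2.56865517e-01, -9.66446790e-01,  8.41971526e-04],
       [ 6.85646648e-05, -8.52979520e-04, -9.99999634e-01]]), 'contact_force': array([-0.13770845,  0.33643351, -0.19428103]), 'wrist_torque': array([-0.02526392, -0.02017374,  0.0106029 ]), 'finger_force': 0.0, 'finger_gap': 92.856571845455}
```

View pics/scene.png

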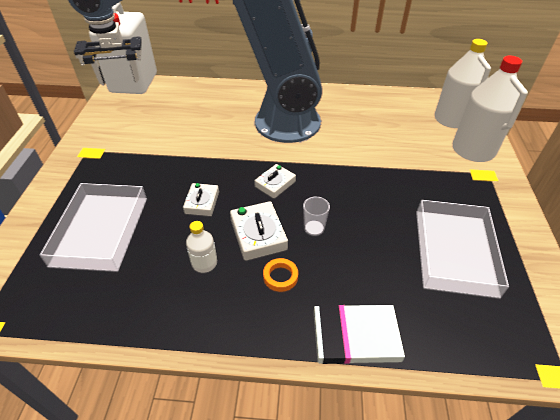

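View pics/side.png

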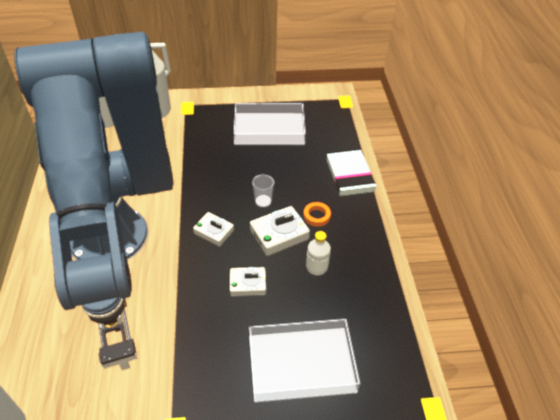

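The scene picture shows three timer look-alikes: (259,230), (201,198) and (275,180). The one at (259,230) is the largest, so it is the one meant; in the side view it is at (280,228). The bottle is at (202,250), the beaker at (316,215) and the tape roll at (281,275). I'll check the choice in a close crop.

```bash
python3 - <<'E'
from h import *
import pickle
a,b,c=pickle.load(open("i.pkl","rb"))
A=[]
for im,box in ((a,(220,190,300,270)),(b,(240,195,320,260))):
    x=im["frame"][box[1]:box[3],box[0]:box[2]]
    A.append(cv2.resize(x,(400,400*x.shape[0]//x.shape[1]),interpolation=cv2.INTER_CUBIC)[:325])
cv2.imwrite("pics/crop.png",np.hstack(A)[...,::-1])
for n,im,box in (("scene",a,(220,190,300,270)),("side",b,(240,195,320,260))):
    hsv=cv2.cvtColor(np.ascontiguousarray(im["frame"]),cv2.COLOR_RGB2HSV)
    m=np.zeros(hsv.shape[:2],bool);m[box[1]:box[3],box[0]:box[2]]=1
    g=m&(hsv[...,0]>40)&(hsv[...,0]<85)&(hsv[...,1]>120)
    y=m&(hsv[...,0]>22)&(hsv[...,0]<34)&(hsv[...,1]>120)
    for k,q,z in (("green",g,60),("yellow",y,52)):
        v,u=np.nonzero(q); print(n,k,len(u),u.mean(),v.mean(),ray(im,u.mean(),v.mean(),z))
for n,im,pts in (("scene",a,dict(bottle=(203,265),tape=(281,275),beaker=(315,228),big=(259,228))),("side",b,dict(bottle=(318,268),tape=(317,214),beaker=(263,200),big=(284,222)))):
    for k,p in pts.items(): print(n,k,ray(im,*p,60 if k=='big' else 10).round())
E
```

```text
scene green 40 241.575 210.225 [516.15964259 -93.89581498  60.        ]
scene yellow 6 254.33333333333334 242.16666666666666 [620.53986307 -45.18622718  52.        ]
side green 16 267.0 237.5 [515.52291411 -97.35641919  60.        ]
side yellow 39 317.35897435897436 235.17948717948718 [675.85809634 -93.26128825  52.        ]
scene bottle [ 676. -177.   10.]
scene tape [690.  32.  10.]
scene beaker [521. 116.  10.]
scene big [577. -37.  60.]
side bottle [ 667. -190.   10.]
side tape [696.  33.  10.]
side beaker [518. 111.  10.]
side big [575. -37.  60.]
```

View pics/crop.png

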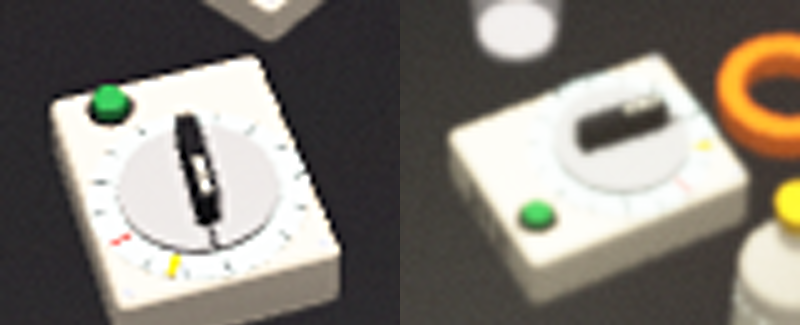

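The crop shows the choice is right. The green button is at scene (241,210), the knob at (260,228), the yellow flag near (254,242) and the red line near (244,238). The pointer runs away from the robot at (262,238). Next I bring the wrist camera over the knob.

>>> {"fn": "jog_arm", "kwargs": {
  "plan": [
    [-1, 0.13, -0.1, 0, 0, 0, 0],
    [-1, 0.26, -0.2, 0, 0, 0, 0],
    [-1, 0.39, -0.3, 0, 0, 0, 0],
    [-1, 0.52, -0.4, 0, 0, 0, 0],
    [-1, 0.53, -0.4, 0, 0, 0, 0]
  ]
}}

```text
time: 0.57
position: [265.0, -372.2, 218.5]
tool_rot: [[0.966, 0.257, -0.0], [0.257, -0.966, 0.001], [0.0, -0.001, -1.0]]
contact_force: [-0.1, -1.3, -0.1]
finger_gap: 93.1
finger_force: 0.0
```

>>> {"fn": "jog_arm", "kwargs": {
  "plan": [
    [-1, 0.13, -0.1, 0, 0, 0, 0],
    [-1, 0.26, -0.2, 0, 0, 0, 0],
    [-1, 0.39, -0.3, 0, 0, 0, 0],
    [-1, 0.52, -0.4, 0, 0, 0, 0],
    [-1, 0.53, -0.4, 0, 0, 0, 0]
  ]
}}

```text
time: 0.98
position: [388.0, -215.4, 218.7]
tool_rot: [[0.966, 0.258, 0.0], [0.258, -0.966, 0.0], [0.0, -0.0, -1.0]]
contact_force: [0.0, -0.9, -0.1]
finger_gap: 92.9
finger_force: 0.0
```

>>> {"fn": "jog_arm", "kwargs": {
  "plan": [
    [-1, 0.13, -0.1, 0, 0, 0, 0],
    [-1, 0.26, -0.2, 0, 0, 0, 0],
    [-1, 0.39, -0.3, 0, 0, 0, 0],
    [-1, 0.52, -0.39, 0.05, 0, 0, 0],
    [-1, 0.52, -0.39, 0.15, 0, 0, 0]
  ]
}}

```text
time: 1.4
position: [509.7, -64.7, 180.6]
tool_rot: [[0.966, 0.258, 0.008], [0.258, -0.966, -0.001], [0.007, 0.003, -1.0]]
contact_force: [1.2, -0.9, 1.3]
finger_gap: 93.1
finger_force: 0.0
```

>>> {"fn": "jog_arm", "kwargs": {
  "plan": [
    [-1, 0, 0, 0, 0, 0, 0],
    [-1, 0, 0, 0, 0, 0, 0],
    [-1, 0, 0, 0, 0, 0, 0]
  ]
}}

```text
time: 1.65
position: [505.5, -67.5, 177.8]
tool_rot: [[0.966, 0.257, -0.0], [0.257, -0.966, -0.0], [-0.0, -0.0, -1.0]]
contact_force: [-0.2, 0.3, 0.5]
finger_gap: 92.9
finger_force: 0.0
```

```bash
python3 - <<'E'
from h import *
im=viewer.get_image("wrist");import pickle;pickle.dump(im,open("w.pkl","wb"));save(im,"w1.png")
s=env.state();print(s["time"],s["position"],s["qpos"],s["tool_rot"][:,0])
R=np.array(im["R"]);print(-R.T@im["t"],R[2],proj(im,[576,-37,60]))
E
```

```text
1.7 [505.6425418  -67.95272254 178.28586879] [-2.24786504e-01  3.26898585e-01  1.79623235e+00 -1.53775606e-04
  1.01757296e+00  1.08704170e+00] [9.66633757e-01 2.56161381e-01 7.25881963e-04]
[577.56567028 -48.9197996  343.26167386] [-0.2564803  -0.06960305 -0.96404008] [264.24642726 119.48833565]
```

View pics/w1.png

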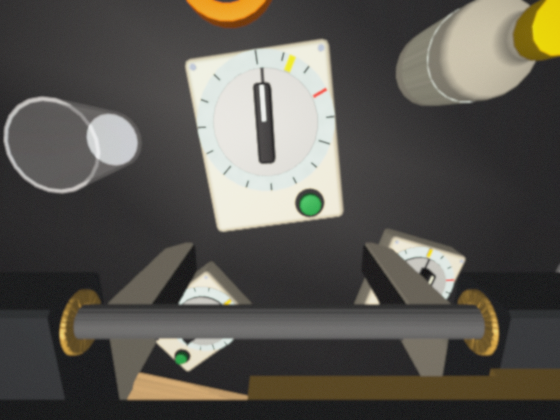

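The wrist view shows the knob at about (265,122), with the pointer end near (262,70) and the yellow flag at (290,64). The red line is at (320,92) and the button at (310,205). I'll measure these exactly.

```bash
cat > m.py <<'E'
from h import *
def measure(im,pc):
    f=np.ascontiguousarray(im["frame"]);hsv=cv2.cvtColor(f,cv2.COLOR_RGB2HSV)
    cx,cy=[int(round(x)) for x in pc]
    yy,xx=np.mgrid[:f.shape[0],:f.shape[1]]; rr=np.hypot(xx-cx,yy-cy); d={}
    def cen(m,z,n):
        k,l,st,ce=cv2.connectedComponentsWithStats(m.astype(np.uint8)); i=1+np.argmax(st[1:,4])
        d[n]=ray(im,*ce[i],z); print(n,st[i,4],ce[i].round(1),d[n].round(1)); return l==i
    H,S,V=hsv[...,0],hsv[...,1],hsv[...,2]
    bar=cen((V<90)&(rr<40),86,"bar")
    cen((H>22)&(H<34)&(S>110)&(rr<80),52,"flag")
    cen((S>90)&((H<6)|(H>174))&(rr<90),52,"red")
    cen((H>40)&(H<85)&(S>120)&(rr<125),62,"green")
    # bar direction
    c,_,a=cv2.minAreaRect(np.argwhere(bar)[:,::-1].astype(np.float32))[0:3] if 0 else (None,None,None)
    p=np.argwhere(bar)[:,::-1]; w=np.array([ray(im,u,v,86) for u,v in p])[:,:2]
    cc=w.mean(0);e=np.linalg.svd(w-cc,full_matrices=False)[2][0]; print("bar yaw",np.degrees(np.arctan2(*e[::-1])), "ext",np.ptp((w-cc)@e))
    return d
E
python3 - <<'E'
from m import *
import pickle
im=pickle.load(open("w.pkl","rb"))
d=measure(im,(265,122))
# disc edge: radial profiles of case: case outline corners
f=np.ascontiguousarray(im["frame"]);g=cv2.cvtColor(f,cv2.COLOR_RGB2HSV)
m=(g[...,2]>120).astype(np.uint8);k,l,st,ce=cv2.connectedComponentsWithStats(m);q=(l==l[150,240]).astype(np.uint8)
cs,_=cv2.findContours(q,0,1);r=cv2.minAreaRect(max(cs,key=cv2.contourArea));P=cv2.boxPoints(r);W=np.array([ray(im,*p,52)[:2] for p in P]);print(W.round(1),P.round(),[np.linalg.norm(W[i]-W[i-1]).round(1) for i in range(4)])
# disc fit: unwrap about estimated centre in world at z=60
save(im,"w1c.png",(170,20,360,240),2.7)
pol=[]
for z,c0 in ((60,d["bar"][:2]),):
  for rad in range(36,60,1):
    row=[]
    for t in np.arange(0,2*np.pi,np.pi/8):
        u=proj(im,[c0[0]+rad*np.cos(t),c0[1]+rad*np.sin(t),z]); row.append(int(cv2.getRectSubPix(f,(1,1),tuple(map(float,u)))[0,0][0]))
    print(rad,row)
E
```

```text
bar 932 [264.8 127.9] [570.2 -40.   86. ]
flag 97 [289.4  62.9] [625.5 -45.8  52. ]
red 44 [319.6  92.2] [610.  -76.9  52. ]
green 371 [309.8 204. ] [515.3 -95.   62. ]
bar yaw -162.19008365555678 ext 58.58365122027404
[[ 605.7   40.6]
 [ 652.2  -70.8]
 [ 514.3 -139.7]
 [ 458.1  -12.2]] [[183.  59.]
 [327.  37.]
 [354. 214.]
 [210. 236.]] [np.float64(156.8), np.float64(120.7), np.float64(154.2), np.float64(139.3)]
36 [228, 114, 230, 231, 232, 233, 232, 230, 228, 226, 225, 225, 226, 226, 227, 227]
37 [227, 175, 230, 232, 232, 233, 232, 230, 228, 226, 225, 225, 226, 226, 227, 227]
38 [227, 208, 230, 231, 232, 233, 232, 231, 228, 226, 225, 225, 226, 225, 227, 227]
39 [227, 212, 230, 231, 232, 233, 232, 231, 228, 226, 225, 225, 225, 225, 226, 227]
40 [227, 217, 230, 231, 232, 233, 232, 230, 226, 224, 223, 224, 225, 225, 226, 227]
41 [227, 219, 229, 232, 233, 233, 232, 229, 223, 221, 219, 221, 224, 225, 226, 226]
42 [227, 220, 229, 231, 233, 233, 230, 225, 222, 220, 220, 219, 220, 225, 226, 226]
43 [227, 220, 230, 231, 233, 231, 225, 224, 223, 223, 224, 222, 215, 221, 225, 226]
44 [227, 2
[... 633 characters left out ...]
03, 166, 196, 221, 232, 224]
52 [223, 157, 224, 225, 227, 225, 225, 226, 227, 225, 203, 162, 195, 218, 232, 222]
53 [221, 157, 224, 225, 227, 225, 226, 226, 227, 225, 205, 156, 192, 214, 233, 218]
54 [209, 157, 224, 224, 227, 225, 226, 226, 229, 227, 211, 159, 192, 210, 233, 211]
55 [193, 157, 223, 225, 226, 225, 226, 229, 232, 232, 223, 180, 192, 208, 233, 209]
56 [188, 155, 224, 225, 226, 224, 228, 235, 237, 237, 236, 215, 201, 207, 233, 211]
57 [187, 151, 224, 225, 225, 221, 234, 239, 240, 240, 240, 235, 223, 204, 233, 210]
58 [189, 155, 224, 225, 225, 195, 239, 241, 241, 241, 240, 239, 236, 187, 233, 208]
59 [191, 155, 224, 227, 229, 141, 239, 241, 241, 241, 241, 240, 237, 144, 233, 211]
```

View pics/w1c.png

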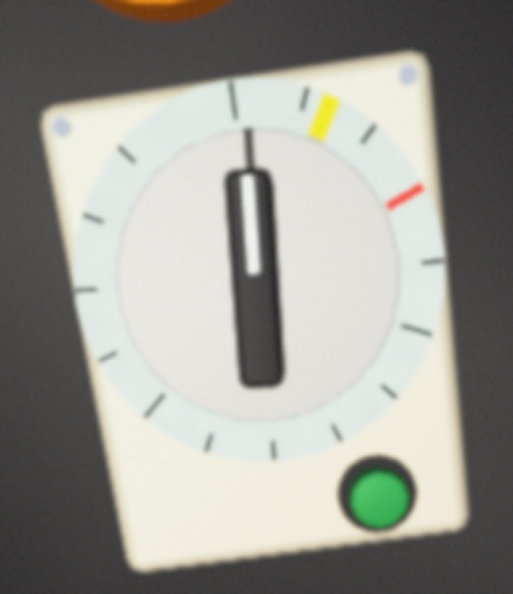

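```bash
cat >> m.py <<'E'
def disc(im,c,psi=None):
    "circle fit of the disc edge (dark rim step) at z=60, then pointer yaw from the black line on the disc"
    g=cv2.GaussianBlur(cv2.cvtColor(np.ascontiguousarray(im["frame"]),cv2.COLOR_RGB2GRAY),(0,0),.7).astype(np.float32)
    sat=cv2.cvtColor(np.ascontiguousarray(im["frame"]),cv2.COLOR_RGB2LAB)[...,1].astype(np.float32)  # a*: disc neutral, scale cyan
    sat=cv2.GaussianBlur(sat,(0,0),1)
    smp=lambda a,x,y,z:float(cv2.getRectSubPix(a,(1,1),tuple(map(float,proj(im,[x,y,z]))))[0,0])
    c=np.array(c[:2],float)
    from scipy.optimize import least_squares
    for _ in range(4):
        E=[]
        for t in np.radians(np.arange(0,360,4)):
            r=np.arange(38,51,.5); p=np.array([smp(sat,c[0]+q*np.cos(t),c[1]+q*np.sin(t),60) for q in r])
            p-=0; dp=p[6:]-p[:-6]; k=np.argmin(dp); E.append(c+(r[k]+1.5)*np.array([np.cos(t),np.sin(t)]))
        E=np.array(E); s=least_squares(lambda x:np.hypot(*(E-x[:2]).T)-x[2],[*c,44],loss="soft_l1",f_scale=.5).x; c=s[:2]
    T=np.radians(np.arange(-180,180,.5))
    pr=np.array([np.mean([smp(g,c[0]+q*np.cos(t),c[1]+q*np.sin(t),60) for q in (37,39,41)]) for t in T])
    w=np.clip(np.median(pr)-pr-15,0,None); k=np.argmax(w); s2=slice(k-12,k+13)
    print("disc",s.round(2),"pointer yaw",np.degrees((T[s2]*w[s2]).sum()/w[s2].sum()).round(2)); return c
E
python3 - <<'E'
from m import *
import pickle
im=pickle.load(open("w.pkl","rb"))
c=disc(im,(573,-38.5))
a,b=ray(im,261.5,84.8,86),ray(im,264.1,120.7,86);e=a-b;print(a,b,np.degrees(np.arctan2(e[1],e[0])))
f=np.array([625.5,-45.8])-c;r=np.array([610,-76.9])-c
for x in (f,r):print(np.hypot(*x),np.degrees(np.arctan2(*x[::-1])))
E
```

```text
disc [572.98 -38.65  44.19] pointer yaw 18.4
[599.92923089 -29.93123476  86.        ] [575.24083433 -38.20642318  86.        ] 18.530396272607586
53.00388502435451 -7.753078293239835
53.23090644941308 -45.93702641772149
```

>>> {"fn": "jog_arm", "kwargs": {
  "plan": [
    [0.1, 0.12, -0.018, 0, 0, 0, -0.02],
    [0.1, 0.242, -0.037, 0, 0, 0, -0.02],
    [0.1, 0.242, -0.037, 0.1, 0, 0, -0.02],
    [0.1, 0.242, -0.037, 0.2, 0, 0, -0.02],
    [0.1, 0.242, -0.037, 0.26, 0, 0, -0.02]
  ],
  "newtons": 15
}}

```text
time: 2.12
position: [572.5, -38.8, 98.2]
tool_rot: [[0.949, 0.316, -0.0], [0.316, -0.949, -0.0], [-0.0, -0.0, -1.0]]
contact_force: [-0.0, 0.2, -0.2]
finger_gap: 64.1
finger_force: 0.0
```

>>> {"fn": "jog_arm", "kwargs": {
  "plan": [
    [0.1, 0, 0, 0, 0, 0, 0],
    [0.1, 0, 0, 0, 0, 0, 0],
    [0.1, 0, 0, 0, 0, 0, 0],
    [0.1, 0, 0, 0, 0, 0, 0],
    [0.1, 0, 0, 0, 0, 0, 0]
  ]
}}

```text
time: 2.53
position: [573.7, -38.1, 101.1]
tool_rot: [[0.949, 0.317, 0.003], [0.317, -0.949, -0.0], [0.002, 0.001, -1.0]]
contact_force: [0.2, -0.3, -0.6]
finger_gap: 41.9
finger_force: 0.0
```

```bash
cat > st.py <<'E'
from h import *
P=[];
for i in range(1):
    s=env.state();print(s["time"],"p",s["position"].round(2),"yaw",np.degrees(np.arctan2(s["tool_rot"][1,0],s["tool_rot"][0,0])).round(2),"F",s["contact_force"].round(2),"T",s["wrist_torque"].round(3),"gap",round(s["finger_gap"],1),round(s["finger_force"],1),"q6",s["qpos"][5].round(3))
E
python3 st.py
```

```text
2.5333 p [573.74 -38.13 101.11] yaw 18.46 F [ 0.15 -0.25 -0.56] T [0.018 0.032 0.039] gap 41.9 0.0 q6 1.101
```

>>> {"fn": "jog_arm", "kwargs": {
  "plan": [
    [0.1, 0, 0, 0.05, 0, 0, 0],
    [0.1, 0, 0, 0.09, 0, 0, 0],
    [0.1, 0, 0, 0.11, 0, 0, 0],
    [0.1, 0, 0, 0.11, 0, 0, 0],
    [0.1, 0, 0, 0.11, 0, 0, 0]
  ]
}}

```text
time: 2.95
position: [573.0, -37.7, 66.4]
tool_rot: [[0.948, 0.317, -0.001], [0.317, -0.948, 0.0], [-0.001, -0.0, -1.0]]
contact_force: [-1.3, 0.6, -0.0]
finger_gap: 42.0
finger_force: 0.0
```

>>> {"fn": "jog_arm", "kwargs": {
  "plan": [
    [0.1, 0, 0, 0.003, 0, 0, 0],
    [0.1, 0, 0, 0.006, 0, 0, 0],
    [0.1, 0, 0, 0.009, 0, 0, 0],
    [0.1, 0, 0, 0.009, 0, 0, 0]
  ]
}}

```text
time: 3.28
position: [573.1, -37.7, 63.9]
tool_rot: [[0.948, 0.317, 0.0], [0.317, -0.948, -0.0], [0.0, 0.0, -1.0]]
contact_force: [0.1, -0.3, -0.4]
finger_gap: 41.6
finger_force: 0.0
```

```bash
python3 st.py
```

```text
3.2833 p [573.08 -37.75  63.87] yaw 18.49 F [ 0.14 -0.34 -0.36] T [-0.037 -0.008  0.091] gap 41.6 0.0 q6 1.101
```

>>> {"fn": "jog_arm", "kwargs": {
  "plan": [
    [0.1, 0, 0.003, 0.003, 0, 0, 0],
    [0.1, 0, 0.003, 0.006, 0, 0, 0],
    [0.1, 0, 0.003, 0.008, 0, 0, 0],
    [0.1, 0, 0.003, 0.008, 0, 0, 0]
  ]
}}

```text
time: 3.62
position: [573.2, -38.6, 61.2]
tool_rot: [[0.948, 0.317, -0.0], [0.317, -0.948, 0.0], [-0.0, -0.0, -1.0]]
contact_force: [0.0, 0.3, -0.1]
finger_gap: 41.7
finger_force: 0.0
```

>>> {"fn": "jog_arm", "kwargs": {
  "plan": [
    [0.1, 0, 0, 0.0015, 0, 0, 0],
    [0.1, 0, 0, 0.0015, 0, 0, 0],
    [0.1, 0, 0, 0.003, 0, 0, 0],
    [0.1, 0, 0, 0.003, 0, 0, 0]
  ]
}}

```text
time: 3.95
position: [573.3, -38.6, 60.4]
tool_rot: [[0.948, 0.317, -0.0], [0.317, -0.948, 0.0], [-0.0, -0.0, -1.0]]
contact_force: [0.4, 0.3, -0.5]
finger_gap: 41.7
finger_force: 0.0
```

>>> {"fn": "jog_arm", "kwargs": {
  "plan": [
    [0.5, 0, 0, 0, 0, 0, 0],
    [0.6, 0, 0, 0, 0, 0, 0],
    [0.7, 0, 0, 0, 0, 0, 0],
    [0.8, 0, 0, 0, 0, 0, 0],
    [1, 0, 0, 0, 0, 0, 0]
  ],
  "newtons": 5
}}

```text
time: 4.37
position: [573.3, -38.6, 60.5]
tool_rot: [[0.948, 0.317, -0.0], [0.317, -0.948, 0.0], [0.0, -0.0, -1.0]]
contact_force: [0.5, -0.0, 0.4]
finger_gap: 14.1
finger_force: 5.0
```

>>> {"fn": "jog_arm", "kwargs": {
  "plan": [
    [1, 0, 0, 0, 0, 0, 0],
    [1, 0, 0, 0, 0, 0, 0],
    [1, 0, 0, 0, 0, 0, 0]
  ]
}}

```text
time: 4.62
position: [573.2, -38.6, 60.5]
tool_rot: [[0.948, 0.317, -0.0], [0.317, -0.948, 0.0], [-0.0, -0.0, -1.0]]
contact_force: [-0.3, 0.1, 0.9]
finger_gap: 14.0
finger_force: 5.0
```

>>> {"fn": "jog_arm", "kwargs": {
  "plan": [
    [1, 0, 0, 0.0015, 0, 0, 0],
    [1, 0, 0, 0.003, 0, 0, 0],
    [1, 0, 0, 0.003, 0, 0, 0],
    [1, 0, 0, 0.003, 0, 0, 0]
  ]
}}

```text
time: 4.95
position: [573.4, -38.5, 60.2]
tool_rot: [[0.948, 0.317, 0.0], [0.317, -0.948, 0.0], [0.0, 0.0, -1.0]]
contact_force: [-2.7, 0.8, 7.9]
finger_gap: 14.1
finger_force: 6.9
```

```bash
python3 st.py
```

```text
4.95 p [573.4  -38.55  60.23] yaw 18.48 F [-2.74  0.83  7.92] T [ 0.269  0.583 -0.041] gap 14.1 6.9 q6 1.1
```

>>> {"fn": "jog_arm", "kwargs": {
  "plan": [
    [1, 0, 0, 0.0015, 0, 0, 0],
    [1, 0, 0, 0.0025, 0, 0, 0],
    [1, 0, 0, 0.0025, 0, 0, 0],
    [1, 0, 0, 0.0025, 0, 0, 0]
  ],
  "newtons": 40
}}

```text
time: 5.28
position: [573.5, -38.5, 60.2]
tool_rot: [[0.948, 0.317, 0.0], [0.317, -0.948, 0.0], [0.0, 0.0, -1.0]]
contact_force: [-7.3, 0.1, 17.2]
finger_gap: 13.9
finger_force: 41.1
```

```bash
python3 st.py
```

```text
5.2833 p [573.48 -38.54  60.19] yaw 18.48 F [-7.26  0.07 17.23] T [ 0.281  1.181 -0.107] gap 13.9 41.1 q6 1.1
```

>>> {"fn": "jog_arm", "kwargs": {
  "plan": [
    [1, -0.001, 0, 0, 0, 0, 0.01],
    [1, -0.001, 0, 0, 0, 0, 0.02],
    [1, -0.001, 0, 0, 0, 0, 0.03],
    [1, -0.001, 0, 0, 0, 0, 0.04],
    [1, -0.001, 0, 0, 0, 0, 0.04]
  ]
}}

```text
time: 5.7
position: [573.5, -38.7, 60.2]
tool_rot: [[0.981, 0.194, 0.001], [0.194, -0.981, -0.0], [0.001, 0.0, -1.0]]
contact_force: [-4.9, 1.1, 14.6]
finger_gap: 13.3
finger_force: 41.9
```

```bash
python3 - <<'E'
import st
from m import *
im=viewer.get_image("scene")
h=cv2.cvtColor(np.ascontiguousarray(im["frame"]),cv2.COLOR_RGB2HSV)
import pickle
a=pickle.load(open("i.pkl","rb"))[1]
for im in (a,viewer.get_image("side")):
    h=cv2.cvtColor(np.ascontiguousarray(im["frame"]),cv2.COLOR_RGB2HSV)[225:250,255:280]
    g=(h[...,0]>40)&(h[...,0]<85)&(h[...,1]>100);v,u=np.nonzero(g);
    if len(u): print(len(u),ray(im,u.mean()+255,v.mean()+225,60))
E
```

```text
5.7 p [573.49 -38.71  60.19] yaw 11.2 F [-4.9   1.12 14.6 ] T [0.283 0.877 0.09 ] gap 13.3 41.9 q6 1.227
20 [515.52291411 -97.35641919  60.        ]
19 [515.43279206 -98.52154829  60.        ]
```

>>> {"fn": "jog_arm", "kwargs": {
  "plan": [
    [1, -0.0005, 0, 0.0015, 0, 0, 0.01],
    [1, -0.0005, 0, 0.0015, 0, 0, 0.025],
    [1, -0.0005, 0, 0.0015, 0, 0, 0.04],
    [1, -0.0005, 0, 0.0015, 0, 0, 0.055],
    [1, -0.0005, 0, 0.0015, 0, 0, 0.07]
  ]
}}

```text
time: 6.22
position: [573.5, -39.0, 60.2]
tool_rot: [[1.0, -0.025, 0.002], [-0.025, -1.0, -0.001], [0.002, 0.001, -1.0]]
contact_force: [-6.7, 0.0, 19.4]
finger_gap: 13.7
finger_force: 42.2
```

```bash
cat > mon.py <<'E'
import st,pickle
from m import *
a,b,_=pickle.load(open("i.pkl","rb"))
for im in (b,viewer.get_image("side")):
    h=cv2.cvtColor(np.ascontiguousarray(im["frame"]),cv2.COLOR_RGB2HSV)[225:250,255:280]
    g=(h[...,0]>40)&(h[...,0]<85)&(h[...,1]>100);v,u=np.nonzero(g);
    if len(u): print(len(u),ray(im,u.mean()+255,v.mean()+225,60).round(1))
E
python3 mon.py
```

```text
6.2167 p [573.53 -38.97  60.18] yaw -1.41 F [-6.65  0.04 19.37] T [-0.037  1.115  0.229] gap 13.7 42.2 q6 1.447
20 [515.5 -97.4  60. ]
20 [515.6 -99.   60. ]
```

>>> {"fn": "jog_arm", "kwargs": {
  "plan": [
    [1, -0.0005, -0.001, 0, 0, 0, 0.02],
    [1, -0.0005, -0.001, 0, 0, 0, 0.04],
    [1, -0.0005, -0.001, 0, 0, 0, 0.06],
    [1, -0.0005, -0.001, 0, 0, 0, 0.08],
    [1, -0.0005, -0.001, 0, 0, 0, 0.09]
  ]
}}

```text
time: 6.68
position: [573.5, -39.3, 60.2]
tool_rot: [[0.953, -0.304, 0.002], [-0.304, -0.953, -0.002], [0.002, 0.001, -1.0]]
contact_force: [-5.5, -4.8, 18.8]
finger_gap: 13.6
finger_force: 42.0
```

```bash
python3 mon.py
```

```text
6.6833 p [573.46 -39.27  60.17] yaw -17.67 F [-5.54 -4.76 18.84] T [-0.714  1.131  0.232] gap 13.6 42.0 q6 1.732
20 [515.5 -97.4  60. ]
20 [515.6 -99.   60. ]
```

>>> {"fn": "jog_arm", "kwargs": {
  "plan": [
    [1, 0, 0, 0, 0, 0, 0.02],
    [1, 0, 0, 0, 0, 0, 0.04],
    [1, 0, 0, 0, 0, 0, 0.06],
    [1, 0, 0, 0, 0, 0, 0.08],
    [1, 0, 0, 0, 0, 0, 0.1]
  ]
}}

```text
time: 7.15
position: [573.5, -39.4, 60.2]
tool_rot: [[0.813, -0.583, 0.002], [-0.583, -0.813, -0.002], [0.003, 0.0, -1.0]]
contact_force: [-7.1, -5.2, 18.1]
finger_gap: 14.0
finger_force: 41.8
```

```bash
python3 mon.py
```

```text
7.15 p [573.5  -39.43  60.18] yaw -35.65 F [-7.09 -5.17 18.09] T [-0.831  1.066  0.192] gap 14.0 41.8 q6 2.045
20 [515.5 -97.4  60. ]
18 [515.5 -98.   60. ]
```

>>> {"fn": "jog_arm", "kwargs": {
  "plan": [
    [1, 0, 0, 0, 0, 0, 0.02],
    [1, 0, 0, 0, 0, 0, 0.04],
    [1, 0, 0, 0, 0, 0, 0.06],
    [1, 0, 0, 0, 0, 0, 0.08],
    [1, 0, 0, 0, 0, 0, 0.1]
  ]
}}

```text
time: 7.62
position: [573.5, -39.4, 60.2]
tool_rot: [[0.593, -0.805, 0.002], [-0.805, -0.593, -0.002], [0.003, -0.001, -1.0]]
contact_force: [-5.1, -5.0, 18.4]
finger_gap: 13.8
finger_force: 41.7
```

>>> {"fn": "jog_arm", "kwargs": {
  "plan": [
    [1, 0, 0, 0, 0, 0, 0.02],
    [1, 0, 0, 0, 0, 0, 0.03],
    [1, 0, 0, 0, 0, 0, 0.03]
  ]
}}

```text
time: 7.87
position: [573.5, -39.4, 60.2]
tool_rot: [[0.515, -0.857, 0.002], [-0.857, -0.515, -0.002], [0.002, -0.001, -1.0]]
contact_force: [-5.7, -4.9, 18.5]
finger_gap: 13.7
finger_force: 41.3
```

```bash
python3 mon.py; python3 - <<'E'
from m import *
import pickle
im=viewer.get_image("wrist");pickle.dump(im,open("w2.pkl","wb"));save(im,"w2.png")
E
```

```text
7.8667 p [573.47 -39.43  60.16] yaw -59.0 F [-5.68 -4.95 18.46] T [-0.789  1.066  0.067] gap 13.7 41.3 q6 2.453
20 [515.5 -97.4  60. ]
20 [515.9 -98.6  60. ]
```

View pics/w2.png

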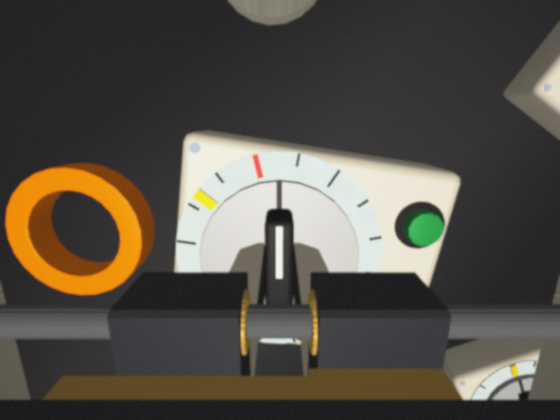

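The pointer at (279,185) is clearly past the red line at (257,166). The flag is at (205,199). Next I check whether the case has moved and how the tool yaw relates to the pointer.

```bash
cat > ptr.py <<'E'
from m import *
def run(im):
    f=np.ascontiguousarray(im["frame"]);h=cv2.cvtColor(f,cv2.COLOR_RGB2HSV);H,S,V=[h[...,i] for i in range(3)]
    u0=proj(im,[573,-38.6,52]);yy,xx=np.mgrid[:420,:560];near=(np.hypot(xx-u0[0],yy-u0[1])<190)&(yy<270)
    o={}
    for n,m,z in (("flag",(H>22)&(H<34)&(S>110),52),("red",(S>90)&((H<4)|(H>174)),52),("green",(H>40)&(H<85)&(S>120),62)):
        k,l,st,ce=cv2.connectedComponentsWithStats((m&near).astype(np.uint8))
        if k>1:
            i=1+np.argmax(st[1:,4]);o[n]=ray(im,*ce[i],z)[:2];d=o[n]-[573,-38.6];print(n,st[i,4],ce[i].round(),o[n].round(1),"r",np.hypot(*d).round(1),"yaw",np.degrees(np.arctan2(d[1],d[0])).round(2))
    return o
E
python3 - <<'E'
from ptr import *
import pickle
print("before");run(pickle.load(open("w.pkl","rb")));im=pickle.load(open("w2.pkl","rb"));print("now");run(im)
g=cv2.cvtColor(np.ascontiguousarray(im["frame"]),cv2.COLOR_RGB2GRAY)
for v in (186,190,194,198,202):
    w=np.clip(170-g[v,265:295].astype(float),0,None);u=265+(w*np.arange(30)).sum()/w.sum();p=ray(im,u,v,60)[:2]-[573,-38.6];print(v,u.round(2),p.round(1),np.degrees(np.arctan2(p[1],p[0])).round(2))
E
```

```text
before
flag 97 [289.  63.] [625.5 -45.8] r 53.0 yaw -7.82
red 41 [319.  92.] [609.7 -76.6] r 52.8 yaw -46.0
green 371 [310. 204.] [515.3 -95. ] r 80.7 yaw -135.64
now
flag 231 [205. 199.] [626.1 -45.9] r 53.6 yaw -7.81
red 114 [257. 166.] [610.2 -77.1] r 53.6 yaw -45.96
green 1110 [423. 227.] [518.  -96.1] r 79.6 yaw -133.74
186 278.83 [ 22.5 -36.5] -58.4
190 278.81 [ 21.4 -34.7] -58.36
194 278.84 [ 20.2 -32.8] -58.35
198 278.84 [ 19.1 -31. ] -58.32
202 278.85 [ 18.  -29.1] -58.29
```

>>> {"fn": "jog_arm", "kwargs": {
  "plan": [
    [1, 0, 0, 0, 0, 0, -0.02],
    [1, 0, 0, 0, 0, 0, -0.04],
    [1, 0, 0, 0, 0, 0, -0.06],
    [1, 0, 0, 0, 0, 0, -0.08],
    [1, 0, 0, 0, 0, 0, -0.1]
  ]
}}

```text
time: 8.38
position: [573.8, -39.2, 60.2]
tool_rot: [[0.758, -0.653, 0.003], [-0.653, -0.758, -0.001], [0.003, -0.001, -1.0]]
contact_force: [-3.6, -3.1, 16.7]
finger_gap: 13.8
finger_force: 41.8
```

```bash
python3 mon.py
```

```text
8.3833 p [573.77 -39.21  60.18] yaw -40.75 F [-3.64 -3.08 16.74] T [-0.426  0.811 -0.162] gap 13.8 41.8 q6 2.134
20 [515.5 -97.4  60. ]
19 [515.8 -97.7  60. ]
```

>>> {"fn": "jog_arm", "kwargs": {
  "plan": [
    [1, 0, 0, 0.001, 0, 0, -0.02],
    [1, 0, 0, 0.001, 0, 0, -0.04],
    [1, 0, 0, 0.001, 0, 0, -0.06],
    [1, 0, 0, 0.001, 0, 0, -0.08],
    [1, 0, 0, 0.001, 0, 0, -0.1]
  ]
}}

```text
time: 8.85
position: [574.0, -38.9, 60.2]
tool_rot: [[0.922, -0.387, 0.003], [-0.387, -0.922, -0.001], [0.003, -0.001, -1.0]]
contact_force: [-3.3, -1.0, 19.7]
finger_gap: 13.7
finger_force: 42.0
```

>>> {"fn": "jog_arm", "kwargs": {
  "plan": [
    [1, 0, 0, 0, 0, 0, -0.02],
    [1, 0, 0, 0, 0, 0, -0.04],
    [1, 0, 0, 0, 0, 0, -0.06],
    [1, 0, 0, 0, 0, 0, -0.08],
    [1, 0, 0, 0, 0, 0, -0.08]
  ]
}}

```text
time: 9.27
position: [574.1, -38.6, 60.2]
tool_rot: [[0.99, -0.144, 0.003], [-0.144, -0.99, -0.0], [0.003, -0.0, -1.0]]
contact_force: [-3.5, 1.8, 19.3]
finger_gap: 13.8
finger_force: 42.4
```

```bash
python3 mon.py
```

```text
9.2667 p [574.1  -38.62  60.16] yaw -8.3 F [-3.5   1.76 19.33] T [0.242 0.726 0.008] gap 13.8 42.4 q6 1.567
20 [515.5 -97.4  60. ]
20 [516.3 -97.8  60. ]
```

>>> {"fn": "jog_arm", "kwargs": {
  "plan": [
    [1, 0, 0, 0, 0, 0, -0.004],
    [1, 0, 0, 0, 0, 0, -0.004],
    [1, 0, 0, 0, 0, 0, -0.004],
    [1, 0, 0, 0, 0, 0, -0.004]
  ]
}}

```text
time: 9.65
position: [574.1, -38.6, 60.2]
tool_rot: [[0.991, -0.136, 0.003], [-0.136, -0.991, -0.0], [0.003, -0.0, -1.0]]
contact_force: [-3.7, 1.1, 19.5]
finger_gap: 14.1
finger_force: 42.2
```

```bash
python3 mon.py; python3 - <<'E'
from ptr import *
im=viewer.get_image("wrist");run(im)
g=cv2.cvtColor(np.ascontiguousarray(im["frame"]),cv2.COLOR_RGB2GRAY)
for v in (186,190,194,198,202):
    w=np.clip(170-g[v,265:295].astype(float),0,None);u=265+(w*np.arange(30)).sum()/w.sum();p=ray(im,u,v,60)[:2]-[573,-38.6];print(v,u.round(2),p.round(1),np.degrees(np.arctan2(p[1],p[0])).round(2))
E
```

```text
9.65 p [574.11 -38.61  60.18] yaw -7.81 F [-3.69  1.05 19.54] T [ 0.167  0.706 -0.124] gap 14.1 42.2 q6 1.559
20 [515.5 -97.4  60. ]
20 [516.3 -97.8  60. ]
flag 236 [279. 164.] [625.8 -46.6] r 53.4 yaw -8.58
red 114 [339. 185.] [610.1 -77.4] r 53.6 yaw -46.28
186 279.04 [42.6 -6.3] -8.45
190 279.04 [40.4 -6. ] -8.49
194 279.03 [38.3 -5.7] -8.52
198 279.05 [36.1 -5.5] -8.58
202 279.03 [34.  -5.2] -8.62
```

The pointer and the flag are in the same column (279), so the knob is set. Now I ease the pressure, open the fingers and lift.

>>> {"fn": "jog_arm", "kwargs": {
  "plan": [
    [1, 0, 0, -0.0015, 0, 0, 0],
    [1, 0, 0, -0.002, 0, 0, 0],
    [0.6, 0, 0, -0.002, 0, 0, 0],
    [0.3, 0, 0, -0.002, 0, 0, 0],
    [0.2, 0, 0, -0.002, 0, 0, 0]
  ],
  "newtons": 10
}}

```text
time: 10.17
position: [574.2, -38.7, 60.2]
tool_rot: [[0.991, -0.136, 0.004], [-0.136, -0.991, -0.001], [0.004, 0.0, -1.0]]
contact_force: [0.2, 0.2, 11.6]
finger_gap: 27.4
finger_force: 5.9
```

>>> {"fn": "jog_arm", "kwargs": {
  "plan": [
    [0.2, 0, 0, -0.003, 0, 0, 0],
    [0.2, 0, 0, -0.006, 0, 0, 0],
    [0.2, 0, 0, -0.01, 0, 0, 0],
    [0.2, 0, 0, -0.02, 0, 0, 0],
    [0.2, 0, 0, -0.03, 0, 0, 0]
  ]
}}

```text
time: 10.58
position: [572.6, -38.4, 67.7]
tool_rot: [[0.991, -0.136, -0.001], [-0.136, -0.991, 0.0], [-0.001, 0.0, -1.0]]
contact_force: [0.2, -1.5, -0.4]
finger_gap: 37.4
finger_force: 0.0
```

>>> {"fn": "jog_arm", "kwargs": {
  "plan": [
    [0.2, 0, 0, -0.1, 0, 0, 0],
    [0.2, 0, 0, -0.18, 0, 0, 0],
    [0.2, -0.1, 0, -0.25, 0, 0, 0],
    [1, -0.2, 0, -0.25, 0, 0, 0],
    [1, -0.2, 0, -0.25, 0, 0, 0]
  ]
}}

```text
time: 11.0
position: [509.4, -29.6, 143.4]
tool_rot: [[0.991, -0.135, -0.002], [-0.135, -0.991, 0.0], [-0.002, -0.0, -1.0]]
contact_force: [1.2, -0.7, 0.1]
finger_gap: 28.3
finger_force: 0.0
```

>>> {"fn": "jog_arm", "kwargs": {
  "plan": [
    [1, 0, 0, 0, 0, 0, 0],
    [1, 0, 0, 0, 0, 0, 0],
    [1, 0, 0, 0, 0, 0, 0],
    [1, 0, 0, 0, 0, 0, 0],
    [1, 0, 0, 0, 0, 0, 0]
  ]
}}

```text
time: 11.42
position: [513.7, -30.4, 142.3]
tool_rot: [[0.991, -0.136, -0.0], [-0.136, -0.991, 0.0], [-0.0, -0.0, -1.0]]
contact_force: [-0.5, -0.5, 0.4]
finger_gap: 0.8
finger_force: 0.0
```

```bash
python3 mon.py; python3 - <<'E'
from ptr import *
im=viewer.get_image("wrist");save(im,"w3.png");run(im);disc(im,(573.5,-38.6))
E
```

```text
11.4167 p [513.68 -30.37 142.33] yaw -7.8 F [-0.55 -0.51  0.38] T [ 0.    -0.022 -0.027] gap 0.8 0.0 q6 1.557
20 [515.5 -97.4  60. ]
20 [516.3 -97.8  60. ]
flag 134 [279.  66.] [626.2 -46.5] r 53.8 yaw -8.44
red 60 [323.  83.] [610.3 -77.3] r 53.7 yaw -46.05
green 505 [358. 204.] [516.3 -94.9] r 79.8 yaw -135.21
disc [573.88 -39.11  44.17] pointer yaw -8.03
```

View pics/w3.png

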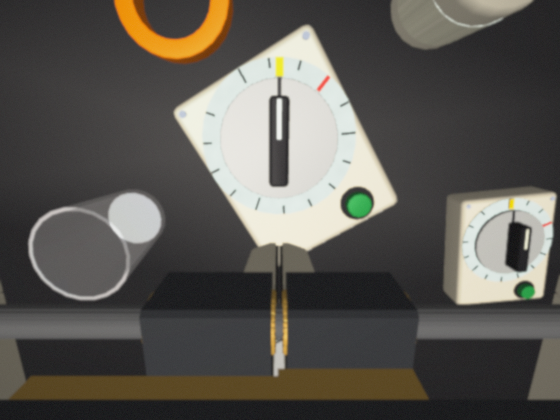

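The pointer at (279,85) is in line with the flag at (279,66), and the case has moved only about 1 mm. The button is at (358,204), world (516,-95). Now I bring the shut fingers over it.

>>> {"fn": "jog_arm", "kwargs": {
  "plan": [
    [1, 0.018, 0.11, 0, 0, 0, 0],
    [1, 0.037, 0.214, 0.05, 0, 0, 0],
    [1, 0.037, 0.214, 0.15, 0, 0, 0],
    [1, 0.037, 0.214, 0.23, 0, 0, 0],
    [1, 0.037, 0.214, 0.23, 0, 0, 0]
  ]
}}

```text
time: 11.93
position: [513.3, -95.3, 69.9]
tool_rot: [[0.991, -0.137, -0.006], [-0.137, -0.991, 0.002], [-0.007, -0.001, -1.0]]
contact_force: [0.3, -0.1, -0.4]
finger_gap: 0.4
finger_force: 0.0
```

>>> {"fn": "jog_arm", "kwargs": {
  "plan": [
    [1, 0, 0, 0, 0, 0, 0],
    [1, 0, 0, 0, 0, 0, 0],
    [1, 0, 0, 0, 0, 0, 0]
  ]
}}

```text
time: 12.18
position: [516.5, -95.4, 75.2]
tool_rot: [[0.991, -0.135, 0.002], [-0.135, -0.991, -0.001], [0.002, 0.0, -1.0]]
contact_force: [0.0, 0.2, 0.2]
finger_gap: 0.5
finger_force: 0.0
```

>>> {"fn": "jog_arm", "kwargs": {
  "plan": [
    [1, 0, 0, 0.007, 0, 0, 0],
    [1, 0, 0, 0.014, 0, 0, 0],
    [1, 0, 0, 0.021, 0, 0, 0],
    [1, 0, 0, 0.025, 0, 0, 0],
    [1, 0, 0, 0.025, 0, 0, 0]
  ]
}}

```text
time: 12.6
position: [515.4, -95.3, 66.0]
tool_rot: [[0.991, -0.136, -0.0], [-0.136, -0.991, 0.0], [-0.0, -0.0, -1.0]]
contact_force: [-0.4, -0.5, -1.2]
finger_gap: 0.7
finger_force: 0.0
```

>>> {"fn": "jog_arm", "kwargs": {
  "plan": [
    [1, 0, 0, 0, 0, 0, 0],
    [1, 0, 0, 0, 0, 0, 0],
    [1, 0, 0, 0, 0, 0, 0]
  ]
}}

```text
time: 12.85
position: [515.6, -95.4, 66.2]
tool_rot: [[0.991, -0.136, 0.0], [-0.136, -0.991, 0.0], [0.0, -0.0, -1.0]]
contact_force: [0.0, -0.1, 0.1]
finger_gap: 0.3
finger_force: 0.0
```

Down 8 mm in all, to about z = 58, in small steps.

>>> {"fn": "jog_arm", "kwargs": {
  "plan": [
    [1, 0, 0, 0.005, 0, 0, 0],
    [1, 0, 0, 0.01, 0, 0, 0],
    [1, 0, 0, 0.015, 0, 0, 0],
    [1, 0, 0, 0.02, 0, 0, 0],
    [1, 0, 0, 0.024, 0, 0, 0]
  ]
}}

```text
time: 13.27
position: [515.6, -95.4, 58.9]
tool_rot: [[0.991, -0.136, -0.0], [-0.136, -0.991, -0.0], [-0.0, 0.0, -1.0]]
contact_force: [-0.0, 0.4, 3.4]
finger_gap: 0.4
finger_force: 1.5
```

>>> {"fn": "jog_arm", "kwargs": {
  "plan": [
    [1, 0, 0, 0.001, 0, 0, 0],
    [1, 0, 0, 0.002, 0, 0, 0],
    [1, 0, 0, 0.002, 0, 0, 0]
  ]
}}

```text
time: 13.52
position: [515.6, -95.4, 58.4]
tool_rot: [[0.991, -0.136, 0.0], [-0.136, -0.991, -0.0], [0.0, 0.0, -1.0]]
contact_force: [-0.8, -0.6, 2.7]
finger_gap: 0.8
finger_force: 1.6
```

```bash
python3 mon.py
```

```text
13.5167 p [515.62 -95.42  58.44] yaw -7.79 F [-0.83 -0.56  2.73] T [0.061 0.179 0.001] gap 0.8 1.6 q6 1.435
20 [515.5 -97.4  60. ]
```

>>> {"fn": "jog_arm", "kwargs": {
  "plan": [
    [1, 0, 0, 0.002, 0, 0, 0],
    [1, 0, 0, 0.004, 0, 0, 0],
    [1, 0, 0, 0.006, 0, 0, 0],
    [1, 0, 0, 0.006, 0, 0, 0]
  ]
}}

```text
time: 13.9
position: [515.7, -95.4, 57.2]
tool_rot: [[0.991, -0.136, 0.0], [-0.136, -0.991, -0.0], [0.0, 0.0, -1.0]]
contact_force: [-3.3, 0.2, 11.5]
finger_gap: 0.6
finger_force: 5.6
```

The force has risen to 11.5 N with z at 57.2, so the button is at its stop. I retreat straight up.

>>> {"fn": "jog_arm", "kwargs": {
  "plan": [
    [1, 0, 0, -0.01, 0, 0, 0],
    [1, 0, 0, -0.03, 0, 0, 0],
    [1, 0, 0, -0.1, 0, 0, 0],
    [1, 0, 0, -0.2, 0, 0, 0],
    [1, -0.1, 0, -0.28, 0, 0, 0]
  ]
}}

```text
time: 14.32
position: [488.8, -92.0, 142.4]
tool_rot: [[0.991, -0.136, 0.003], [-0.136, -0.991, -0.001], [0.003, 0.0, -1.0]]
contact_force: [0.6, -0.1, 1.5]
finger_gap: 0.4
finger_force: 0.0
```

>>> {"fn": "jog_arm", "kwargs": {
  "plan": [
    [1, -0.1, -0.1, 0, 0, 0, 0],
    [1, -0.15, -0.15, 0, 0, 0, 0],
    [1, -0.15, -0.15, 0, 0, 0, 0],
    [1, -0.15, -0.15, 0, 0, 0, 0],
    [1, -0.15, -0.15, 0, 0, 0, 0]
  ]
}}

```text
time: 14.73
position: [447.9, -40.9, 140.8]
tool_rot: [[0.991, -0.135, 0.001], [-0.135, -0.991, -0.0], [0.001, 0.0, -1.0]]
contact_force: [-0.6, -0.2, 0.2]
finger_gap: 0.3
finger_force: 0.0
```

>>> {"fn": "jog_arm", "kwargs": {
  "plan": [
    [1, 0, 0, 0, 0, 0, 0],
    [1, 0, 0, 0, 0, 0, 0],
    [1, 0, 0, 0, 0, 0, 0],
    [1, 0, 0, 0, 0, 0, 0],
    [1, 0, 0, 0, 0, 0, 0]
  ]
}}

```text
time: 15.15
position: [447.5, -40.8, 140.5]
tool_rot: [[0.991, -0.136, -0.0], [-0.136, -0.991, 0.0], [-0.0, -0.0, -1.0]]
contact_force: [-0.5, -0.3, 0.6]
finger_gap: 0.7
finger_force: 0.0
```

```bash
python3 mon.py; python3 - <<'E'
from ptr import *
im=viewer.get_image("wrist");save(im,"w4.png");run(im);disc(im,(573.9,-39.1))
E
```

```text
15.15 p [447.46 -40.83 140.46] yaw -7.81 F [-0.54 -0.29  0.62] T [ 0.038 -0.007 -0.   ] gap 0.7 0.0 q6 1.512
20 [515.5 -97.4  60. ]
20 [516.3 -97.8  60. ]
green 580 [339. 122.] [515.1 -95.2] r 81.0 yaw -135.67
disc [573.7  -38.97  44.28] pointer yaw -13.74
```

View pics/w4.png

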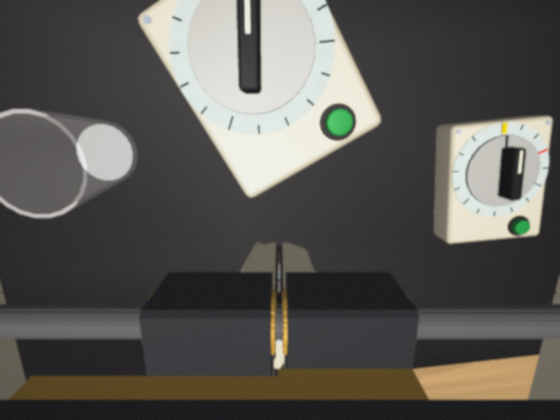

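The case is where it was and the fingers are clear. The button at (339,122) is up again. The pointer tip is out of frame, so the printed yaw means nothing, but the bar still points the same way. I hand the job in.

```bash
python3 -c "
from bench import env
print(env.finish_job())"
```

```text
the job is handed in; nothing more can be done
None
```

I wound the knob past the red line, turned it back to the yellow flag, pushed the green button to its stop and let go; the case moved about 1 mm, and the job is handed in, though no verdict came back.

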